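# Clear the board and hold the magnifier over it

## Robot

A 6-joint arm with a two-finger parallel gripper is mounted at the origin on the work surface. World frame = base frame: x ahead of the robot, y to its left, z up, the work surface at z = 0. Lengths are in m, angles in rad, forces in N, time in s.
With the tool pointing down it reaches from about 0.375 to 0.975 m from the base axis. Payload 3.8 kg.
Tool frame: the origin (TCP) lies midway between the tips of the shut fingers; the grasp point (between the pads) lies 19 mm behind it; z points along the fingers, y is the line along which they close (so a half turn about z gives the same grasp; the last joint's range is limited). The gripper opens to 88 mm and grips with 3 to 60 N. Pads are 18 mm wide; open, the fingers measure 123 mm over their backs; the gripper's body (75 mm by 187 mm) begins 45 mm behind the grasp point.
Start: joints at [1.313, 0.264, 1.604, -0, 1.274, -0.037], TCP at [0.148, 0.659, 0.239] pointing down, gripper open.
Joint ranges: [-2.63, 2.63], [-0.94, 2.18], [0.31, 2.57], [-1.31, 4.45], [0, 2.66], [-2.55, 2.55]. Speed limits (rad/s): [2.57, 2.57, 3.14, 3.14, 3.14, 3.14].

## Interface

Orientations are given as a rotation vector (axis times angle).
In Python, from cell import manip, inverse_kinematics, cams, order gives the robot as it stands. Calls block until the motion is done:
- manip.move_pose(position, orientation): joint-space move of the TCP to a pose.
- manip.move_linear(position, rate=0.15, rot=None): straight line of the TCP; rot=None keeps the orientation; rate is the mean speed in m/s.
- manip.set_joints(angles): joint-space move.
- manip.set_gripper(opening, force=None): finger opening in m; force is the grip in N (None keeps the last); returns when the fingers have stopped.
- manip.dwell(seconds).
- inverse_kinematics(position, orientation): joint angles nearest the present ones, or None.
- manip.state(): the state.
- cams.capture(name): name is "side" or "top" or "wrist"; returns a dict with "image" (400x640x3 uint8, blue, green, red), "z_map" (400x640 float32, m along the optical axis (not along the pixel's ray), 0 where there is no reading), "intrinsics" (3x3 intrinsics, pixels), "k1" (the pictures are not rectified: a ray, as slopes to the right and down, at radius r is drawn at 1 + k1 r^2 times it, then the intrinsics apply), "position" and "orientation" of the camera in the world; the wrist camera has in their place "T_tool_cam" (4x4, takes a point from camera to tool coordinates, whose origin is the TCP and whose axes are the flange's). Camera axes: x right, y down, z forward; pixel columns grow to the right and rows downward; lengths in m; the calibration is good to about 2 mm. A picture is of the moment at which its call begins: read the wrist's pose just before it.
A pose or a line that the arm cannot do raises manip.IKError and nothing moves.
- order.close_job(): hands the job in; it is judged then, once.
The state is a dict: "clock": time; "joint_pos": joint angles; "joint_velocities": joint speeds; "tau": joint torques, N m; "tool_pos": TCP position; "tcp_rot": TCP orientation; "contact_force": force on the tool from outside, world axes, zero at the start; "moment": the same for the moment, N m; "gripper_width": finger opening in m; "grasp_force": force on a finger pad.
Only numpy, scipy, OpenCV 4.12 (cv2) and the standard library are available. Lean on these libraries where they do the work, as an engineer would, in place of code of your own. Each camera call takes 0.05 s, during which the arm holds its last target. There are 200 camera calls.

## Task

The solder joints on the circuit board in the board holder are to be inspected: first take the side cutters off the board and lay them flat in the tool tray, without dropping them. Then draw the hand magnifier out of its plywood rest by the handle, turn it level and hold it still over the double row of joints in the middle of the board, with the lens about 10 cm above the board. Finish while still holding it there by the handle, and leave the other things on the bench where they are.

Things in the scene. Friction and masses are not known exactly. Their poses are not given: they have to be found in the camera images.
- pcb_holder: Board holder, fixed, in the middle of the bench: two steel rods along its y between black feet (260 mm overall in y, 90 in x), two aluminium jaws at y = +-75 mm, tops 54 mm above the bench. They clamp a green circuit board, 90 (x) by 144 mm (y), solder side up, its upper face level at 48 mm. Origin on the bench below the board's middle, z up.
- joints (a point): Middle of the double row of silver solder joints (two rows of 14, 33 mm long, along the holder's y) on the upper face of the board, at the board's centre; its axes are those of pcb_holder.
- cutters: Side cutters, dark steel head, two black handles, lying flat on the board over the joints: 129 mm long, 11 thick, 51 wide over the handles, about 80 g. Origin at the pivot on the underside; x to the jaws (tip +33 mm), handles to x = -96 mm, z up. The head has flat sides 20 mm apart (y = +-10) from x = -11 to +13 mm, good to grip from above.
- tray: Tool tray, grey plastic, open, empty, fixed: 200 mm (x) by 130 mm (y) outside, walls 4 mm thick and 22 mm high, floor 4 mm thick. Origin at the centre of its underside, on the bench. It stands on one side of the board holder, the magnifier's rest on the other; which is where changes.
- rest: Plywood rest, fixed: base plate 125 (x) by 115 mm (y), on it a sloping pocket, 87 mm wide (y), 14 mm gap, for the lens. The pocket rises at 60 degrees above level towards the rest's -x; its lower plate reaches 90 mm up from the pocket floor (to 92 mm above the bench), its upper plate 48 mm. Origin under the centre of the base plate, z up.
- magnifier: Hand magnifier, black rim and handle, about 130 g, lens down in the rest's pocket, handle up, leaning 60 degrees above level to the rest's -x. Origin: lens centre; z: lens axis, y: the rest's y; handle along -x, x = -56 to -156 mm, 22 wide (y), 16 thick (z); rim 80 across, 10 thick; centre of mass near x = -40 mm. Draw it out along its own -x; clear of the rest after 100 mm.
- handle (a point): Middle of the magnifier's handle (x = -106 mm in the magnifier's frame), about 145 mm above the bench at the start; its axes are those of the magnifier.
- cleaner: Bystander: steel pot of brass wool, 72 mm across, 59 mm tall, origin under its centre.
- spool: Bystander: spool of solder standing on its flange, 54 mm across, 40 mm tall, origin under its centre.
- flux: Bystander: white flux bottle, 38 mm across, 95 mm tall, origin under its centre.
- multimeter: Bystander: black multimeter lying on its back, 160 x 78 x 42 mm, origin under its centre, x along its length.
- screwdriver: Bystander: screwdriver lying, 170 mm long along its x, origin under its middle.
- sucker: Bystander: desoldering pump lying, 190 mm long along its x, 24 mm tall, origin under its barrel's middle.
- clamp: Bystander: black bar clamp lying, 155 x 85 mm, 22 mm tall, origin under its bar.
There are look-alikes about, which are no part of the job. Several things look just like the tray: the one meant starts farthest from the robot's base.

How it is judged:
On the way, in this order (a step that is already met when the one before it is completed fails the run):
1. the side cutters lie flat in the tool tray, let go and at rest (x of cutters in the frame of tray between -0.095 and 0.095 m and y of cutters in the frame of tray between -0.06 and 0.06 m and z of cutters in the frame of tray below 0.015 m and angle between cutters's own z axis and vertical below 0.12 rad and linear speed of cutters below 0.02 m/s and contact force between the fingers and cutters below 0.1 N), for 0.2 s.
2. the magnifier is drawn out of its rest and held clear of it (contact force between the fingers and magnifier above 1 N and contact force between rest and magnifier below 0.1 N and height (world z) of magnifier above 0.11 m), for 0.2 s.
At the end, for the whole second after the job is handed in: Fingers hold the magnifier within 60 mm of its handle's middle, still, clear of rest and board holder; lens level within 15 deg (either face up), centre within 25 mm sideways of the joints' middle and 70 to 130 mm above the board; cutters flat, released and at rest inside the tray (all of step 1 and contact force between the fingers and magnifier above 1 N and contact force between each of rest, pcb_holder and magnifier below 0.1 N and horizontal distance between magnifier and joints below 0.025 m and z of magnifier in the frame of joints between 0.07 and 0.13 m and (angle between magnifier's own z axis and vertical below 0.26 rad or angle between magnifier's own z axis and vertical above 2.88 rad) and distance between the grasp point and handle below 0.06 m and linear speed of magnifier below 0.03 m/s); the arm keeps its last pose, push and grip.
It fails at once if the side cutters are dropped (falling free at over 0.7 m/s) (linear speed of cutters above 0.7 m/s and contact force between the fingers and cutters below 0.1 N).
It fails at once if a bystander is moved more than 40 mm (distance of any of cleaner, spool, flux, multimeter, screwdriver, sucker, clamp from where it was at the start of the episode above 0.04 m).
It also fails if it takes over 56 s, if anything falls off the work surface, if the arm or the gripper's body presses on something with over 40 N, if the wrist force passes 120 N, or if a joint passes its speed limit or range.

## Working session

There is one attempt and no reset: what is moved stays moved. The work goes in short steps, each a Python script; the robot and the scene stay as the last script left them, time stands still between calls to the robot, and variables do not carry over. Pictures are saved under pics/ and viewed, at most 10 in all, crops included, and the job is handed in when it is done.

```bash
ls; mkdir -p pics; cat > h.py <<'E'
import numpy as np, cv2
from scipy.spatial.transform import Rotation as R
from cell import manip, inverse_kinematics, cams, order
def campose(c,st=None):
    if "T_tool_cam" in c:
        T=np.eye(4);T[:3,:3]=R.from_rotvec(st["tcp_rot"]).as_matrix();T[:3,3]=st["tool_pos"]
        T=T@c["T_tool_cam"];return T[:3,:3],T[:3,3]
    o=np.array(c["orientation"],float)
    return (o if o.shape==(3,3) else R.from_rotvec(o).as_matrix()),np.array(c["position"])
def slopes(c,uv):
    K=np.array(c["intrinsics"]);uv=np.atleast_2d(uv).astype(float)
    d=np.c_[(uv[:,0]-K[0,2])/K[0,0],(uv[:,1]-K[1,2])/K[1,1]]
    s=d.copy()
    for _ in range(10): s=d/(1+c["k1"]*(s**2).sum(1,keepdims=True))
    return np.c_[s,np.ones(len(s))]
def on_plane(c,uv,z,st=None):
    Rm,p=campose(c,st);d=slopes(c,uv)@Rm.T
    return p+d*((z-p[2])/d[:,2])[:,None]
def cloud(c,st=None):
    v,u=np.indices(c["z_map"].shape)
    Rm,p=campose(c,st)
    P=(slopes(c,np.c_[u.ravel(),v.ravel()])*c["z_map"].reshape(-1,1))@Rm.T+p
    P[c["z_map"].ravel()==0]=np.nan
    return P.reshape(*c["z_map"].shape,3)
def snap(name):
    st=manip.state();return cams.capture(name),st
E
python3 - <<'E'
from h import *
import pickle
for n in("top","side"):
    c,st=snap(n);cv2.imwrite(f"pics/{n}0.png",c["image"]);pickle.dump((c,st),open(n+"0.pkl","wb"))
    print(n,c["position"],c["orientation"],c["intrinsics"],c["k1"],(c["z_map"]>0).mean())
print(st)
E
```

```text
pics
top [ 0.3976764  -0.00300021  1.28589962] [-2.20569516  2.15054121 -0.09804697] [[423.44071207   0.         322.1851754 ]
 [  0.         423.44071207 200.95103383]
 [  0.           0.           1.        ]] -0.03455243079167235 0.99623046875
side [ 0.38076284 -0.98012652  0.71440679] [-2.11538006  0.13248828 -0.0665411 ] [[437.11901907   0.         315.21103616]
 [  0.         437.11901907 195.44976062]
 [  0.           0.           1.        ]] -0.053390041516048405 0.99597265625
{'clock': 0.05, 'joint_pos': array([ 1.31310657e+00,  2.64704572e-01,  1.60533447e+00,  3.75497304e-07,
        1.27371213e+00, -3.68998179e-02]), 'joint_velocities': array([ 0.00037568,  0.00011623,  0.00138422, -0.00085509,  0.00042521,
        0.00029479]), 'tau': array([ 1.68179149e-04, -5.03952456e+01, -3.58334684e+01,  7.31569226e-02,
        2.41139811e-02, -4.63324636e-05]), 'tool_pos': array([0.14764895, 0.65793877, 0.23744209]), 'tcp_rot': array([-0.34607705, -3.1221517 ,  0.00335346]), 'contact_force': array([ 0.99966569, -0.55602967,  0.71994519]), 'moment': array([0.02423329, 0.01836748, 0.02960296]), 'grasp_force': 0.0, 'gripper_width': 0.08811986955966855}
```

View pics/top0.png

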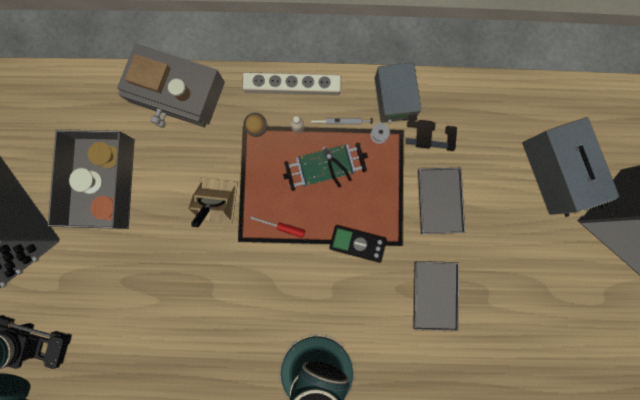

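View pics/side0.png

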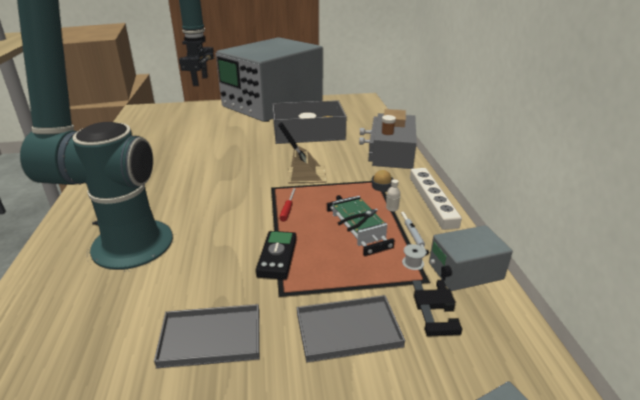

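The tray candidates in the top picture are (441,200) and (436,295). The robot base is at about (317,380), so (441,200) is farther away and is the one meant. The board is at (325,167) with the cutters on it at (337,168). The rest is at (213,200), with the magnifier handle pointing to (197,222).

```bash
python3 - <<'E'
from h import *
import pickle
c,st=pickle.load(open("top0.pkl","rb"));P=cloud(c);im=c["image"].astype(int);hsv=cv2.cvtColor(c["image"],cv2.COLOR_BGR2HSV)
def box(u0,u1,v0,v1):
    m=np.zeros(P.shape[:2],bool);m[v0:v1,u0:u1]=1;return m
def rect(pts):
    r=cv2.minAreaRect(pts[:,:2].astype(np.float32));b=cv2.boxPoints(r);e=b[1]-b[0],b[2]-b[1]
    L=max(e,key=np.linalg.norm);return np.round(r[0],4),np.round(sorted(r[1]),3),np.degrees(np.arctan2(L[1],L[0])).round(1)
for n,(u0,u1,v0,v1) in dict(A=(410,475,160,242),B=(405,470,255,337)).items():
    m=box(u0,u1,v0,v1)&(hsv[...,1]<60)&(im.sum(2)<390)
    uv=np.argwhere(m)[:,::-1];p=on_plane(c,uv,0.012)
    print(n,m.sum(),rect(p),np.linalg.norm(rect(p)[0]))
m=box(285,365,140,192)&(hsv[...,0]>60)&(hsv[...,0]<95)&(hsv[...,1]>80)&(P[...,2]>.035)
print("board",m.sum(),rect(on_plane(c,np.argwhere(m)[:,::-1],.048)),np.nanmedian(P[m],0))
m=box(318,358,145,192)&(im.max(2)<60);q=P[m];print("cut",m.sum(),rect(on_plane(c,np.argwhere(m)[:,::-1],.056)))
m=box(280,372,135,195)&(P[...,2]>.03);print("holder blob",rect(P[m]))
m=box(180,245,170,240)&(P[...,2]>.02)
d=m&(im.max(2)<50);q=P[d&(P[...,2]>.1)];mu=q.mean(0);w,V=np.linalg.eigh(np.cov((q-mu).T))
print("handle",d.sum(),mu,V[:,2],np.sqrt(w),q.min(0),q.max(0))
m=box(180,245,170,240)&(hsv[...,1]>60)&(im.sum(2)>150);
for k in[c]: pass
m=box(185,242,172,235)&(P[...,2]>.012)&(P[...,2]<.1)&~d;print("rest",rect(P[m]))
cr=np.hstack([cv2.resize(c["image"][160:240,180:260],(400,400)),cv2.resize(c["image"][160:240,405:485],(400,400))])
cv2.imwrite("pics/crop1.png",cr)
E
```

```text
A 2881 (array([ 0.5208, -0.3652]), array([0.134, 0.202]), np.float32(3.1)) 0.636084648454905
B 3055 (array([ 0.2344, -0.3502]), array([0.134, 0.201]), np.float32(0.1)) 0.42140645462546017
board 784 (array([ 0.6131, -0.0121]), array([0.081, 0.139]), np.float32(-74.3)) [6.07432724e-01 1.96334335e-04 4.78260286e-02]
cut 230 (array([ 0.6097, -0.0683]), array([0.098, 0.109]), np.float32(13.0))
holder blob (array([ 0.6058, -0.0132]), array([0.124, 0.257]), np.float32(-80.3))
handle 257 [0.44781898 0.31973973 0.15684785] [-0.5277901   0.05299775  0.84771979] [0.00301863 0.00588904 0.03043143] [0.41988136 0.31025195 0.10490381] [0.48100782 0.33198974 0.19469684]
rest (array([0.5091, 0.3186]), array([0.11 , 0.111]), np.float32(85.0))
```

View pics/crop1.png

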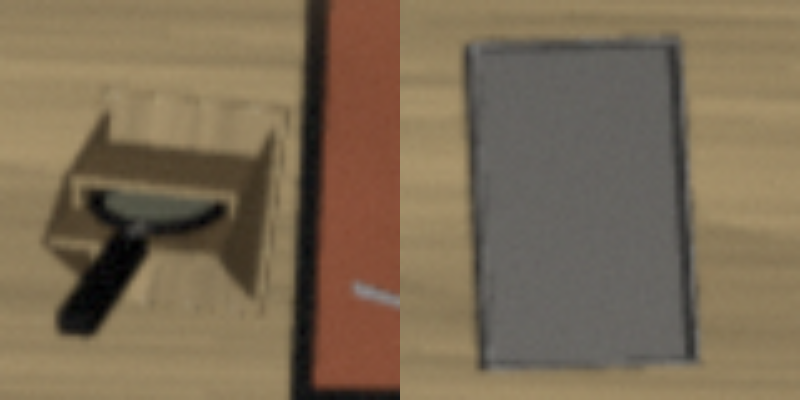

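The crop confirms it: the magnifier leans in its rest on the left, and the empty grey tray A, at (0.521,-0.365), is on the right. Next is a close look at the board from the wrist.

```bash
cat >> h.py <<'E'
def down(yaw): return (R.from_euler('z',yaw)*R.from_euler('x',np.pi)).as_rotvec()
def bestdown(p,yaw):
    # half-turn choice: last joint nearest zero
    o=[(down(y),inverse_kinematics(p,down(y))) for y in(yaw,yaw+np.pi)]
    o=[x for x in o if x[1] is not None]
    return min(o,key=lambda x:abs(x[1][5]))[0]
E
python3 - <<'E'
from h import *
import pickle
s=manip.state()
manip.move_linear(s["tool_pos"]+[0,0,.13],rate=.25)
p=[.56,-.02,.32];r=bestdown(p,np.radians(15.7))
manip.move_pose(p,r)
manip.dwell(.2)
c,st=snap("wrist");pickle.dump((c,st),open("w1.pkl","wb"));cv2.imwrite("pics/w1.png",c["image"])
print(c["T_tool_cam"].round(3),c["intrinsics"][0],st["clock"],st["tool_pos"],st["joint_pos"],r)
E
```

```text
[[-0.001 -0.948 -0.318  0.083]
 [ 1.    -0.001  0.001  0.   ]
 [-0.001 -0.318  0.948 -0.147]
 [ 0.     0.     0.     1.   ]] [276.51417132   0.         317.60686891] 3.7667 [ 0.56009991 -0.01948698  0.3200342 ] [-7.92558510e-02  6.24423085e-03  1.74587750e+00  5.65586576e-05
  1.38940473e+00  1.21659355e+00] [3.11215288e+00 4.29079074e-01 2.62735157e-17]
```

View pics/w1.png

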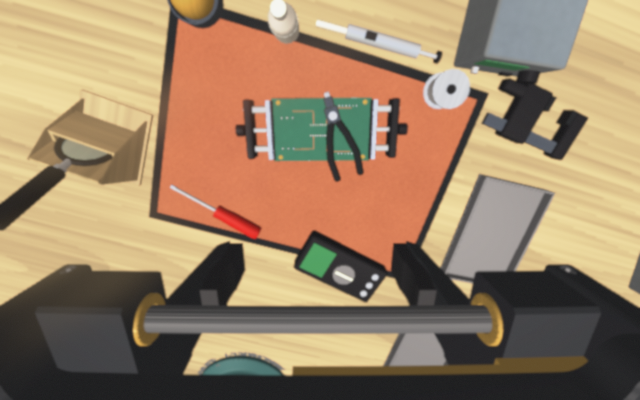

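The wrist view shows the board with corners at about (272,98) to (371,160). The cutters' tip is at (326,95), the pivot at (333,116) and the handle ends at (337,178) and (362,173).

```bash
cat > meas.py <<'E'
from h import *
def board(c,st):
    hsv=cv2.cvtColor(c["image"],cv2.COLOR_BGR2HSV);P=cloud(c,st)
    g=((hsv[...,0]>60)&(hsv[...,0]<95)&(hsv[...,1]>80)&(P[...,2]>.035)&(P[...,2]<.06)&(np.hypot(P[...,0]-.611,P[...,1]+.012)<.1))
    p=on_plane(c,np.argwhere(g)[:,::-1],.048,st)
    r=cv2.minAreaRect(p[:,:2].astype(np.float32));b=cv2.boxPoints(r);L=max((b[1]-b[0],b[2]-b[1]),key=np.linalg.norm)
    return np.array(r[0]),np.array(r[1]),np.degrees(np.arctan2(L[1],L[0]))
def cutters(c,st):
    hsv=cv2.cvtColor(c["image"],cv2.COLOR_BGR2HSV);P=cloud(c,st)
    m=(P[...,2]>.0525)&(P[...,2]<.075)&(np.hypot(P[...,0]-.60,P[...,1]+.03)<.1)&(c["image"].max(2)<75)
    m=m.astype(np.uint8)
    n,l,s,_=cv2.connectedComponentsWithStats(m);k=1+np.argmax(s[1:,4]);m=l==k
    return on_plane(c,np.argwhere(m)[:,::-1],.057,st),m,P
E
python3 - <<'E'
from meas import *
import pickle
c,st=pickle.load(open("w1.pkl","rb"))
print(board(c,st))
q,m,P=cutters(c,st);print(m.sum(),np.nanmedian(P[m],0),q.min(0),q.max(0))
f=on_plane(c,[(326,95),(333,116),(337,178),(362,173)],.057,st);print(f.round(4))
# magnifier handle seen from here and rough
b=(f[2]+f[3])/2;d=f[0]-b;print(np.linalg.norm(d),np.degrees(np.arctan2(d[1],d[0])))
# closer look, camera centred above the pivot, tool x along the cutters' -x so camera view is unobstructed
yaw=np.arctan2(d[1],d[0]);p=np.r_[f[1][:2],.20]
o=bestdown(p,yaw);x=R.from_rotvec(o).apply([1,0,0]);print(x,yaw)
p=p-np.r_[x[:2]*.035,0]
manip.move_pose(p,o);manip.dwell(.2)
c,st=snap("wrist");pickle.dump((c,st),open("w2.pkl","wb"));cv2.imwrite("pics/w2.png",c["image"])
print(st["clock"],st["joint_pos"],board(c,st));q,m,P=cutters(c,st)
pickle.dump(q,open("q.pkl","wb"));print(m.sum(),np.nanpercentile(P[m],[5,50,95],axis=0))
E
```

```text
(array([ 0.61502749, -0.01041976]), array([0.08504295, 0.14096114]), np.float32(-73.325264))
646 [ 0.60308407 -0.04057462  0.05924315] [ 0.55184666 -0.08445219  0.057     ] [ 0.63592282 -0.0168155   0.057     ]
[[ 0.6626 -0.0032  0.057 ]
 [ 0.6384 -0.0206  0.057 ]
 [ 0.5537 -0.0523  0.057 ]
 [ 0.5714 -0.0864  0.057 ]]
0.11992328453326294 33.47629364334229
[ 8.34114117e-01  5.51591915e-01 -1.49433916e-18] 0.5842715454407712
4.6 [-1.05786002e-01  1.67262348e-01  1.78728896e+00  6.00264017e-05
  1.18220470e+00  8.81099972e-01] (array([ 0.61510432, -0.01004954]), array([0.08684817, 0.14104143]), np.float32(-73.9041))
559 [[ 0.57658918 -0.07976293  0.05753505]
 [ 0.61003286 -0.05722908  0.05928445]
 [ 0.63191723 -0.03162523  0.06059341]]
```

View pics/w2.png

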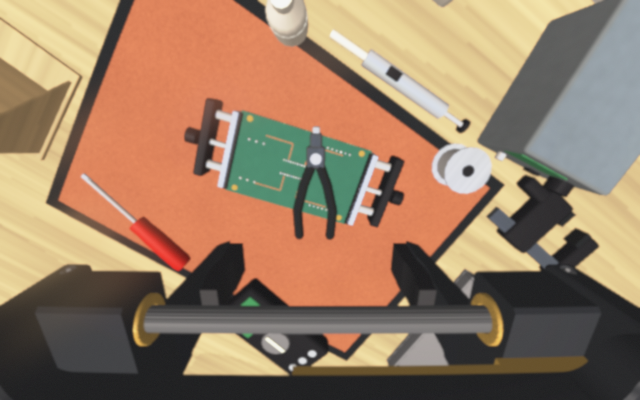

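Closer view: tip (316,128), bright pivot (316,158), handle ends (298,238) and (331,238). Now I'll compute the pose, grasp, lift and check.

```bash
python3 - <<'E'
from meas import *
import pickle
c,st=pickle.load(open("w2.pkl","rb"))
g=c["image"][148:170,304:330].astype(int).min(2)
mm=g>140;mm=mm.astype(np.uint8);n,l,s,ce=cv2.connectedComponentsWithStats(mm);print(s[1:,4],ce[1:]+[304,148])
k=1+np.argmax(s[1:,4]);uvp=ce[k]+[304,148]
piv=on_plane(c,[uvp],.059,st)[0];tip=on_plane(c,[(316,127)],.055,st)[0]
q=pickle.load(open("q.pkl","rb"));
ends=on_plane(c,[(298,238),(331,238)],.055,st)
d=tip-ends.mean(0);d2=piv-ends.mean(0);print(piv,tip,ends,np.linalg.norm(d[:2]),np.linalg.norm((tip-piv)[:2]))
print(np.degrees([np.arctan2(d[1],d[0]),np.arctan2(d2[1],d2[0])]))
yaw=np.arctan2(d[1],d[0]);u=np.array([np.cos(yaw),np.sin(yaw),0])
p=np.r_[piv[:2],0]+u*.001
o=bestdown(p+[0,0,.1],yaw)
manip.set_gripper(.05)
manip.move_pose(p+[0,0,.09],o)
manip.move_linear(p+[0,0,.0515],rate=.06)
s0=manip.state();print(s0["contact_force"],s0["tool_pos"],p)
manip.set_gripper(0.0,force=25)
s1=manip.state();print(s1["gripper_width"],s1["grasp_force"],s1["contact_force"],s1["clock"])
if .015<s1["gripper_width"]<.026:
    manip.move_linear(p+[0,0,.16],rate=.12);manip.dwell(.2)
    c,st=snap("side");cv2.imwrite("pics/s2.png",cv2.resize(c["image"][130:330,220:500],(800,571)))
    w,_=snap("wrist");cv2.imwrite("pics/w3.png",w["image"]);s1=manip.state();print(s1["gripper_width"],s1["grasp_force"],s1["contact_force"],s1["clock"])
np.save("yaw.npy",yaw)
E
```

```text
[  2 125   2] [[327.5   148.   ]
 [315.352 158.6  ]
 [304.    165.5  ]]
[ 0.63877539 -0.01924743  0.059     ] [ 0.66595217 -0.00220749  0.055     ] [[ 0.54891926 -0.05376499  0.055     ]
 [ 0.57020972 -0.08618435  0.055     ]] 0.12613773699859232 0.03207704381859668
[32.49645845 32.63579497]
[0.05011992 0.44925567 0.2841113 ] [ 0.63969765 -0.01870947  0.05140567] [ 0.63961882 -0.01871018  0.        ]
0.019659939496345008 24.813631670549512 [-0.40516784 -0.28837938  0.96338119] 7.2417
0.01976242848582897 24.817188642919064 [-0.28343766 -0.30846903 -0.29427597] 8.6
```

View pics/s2.png

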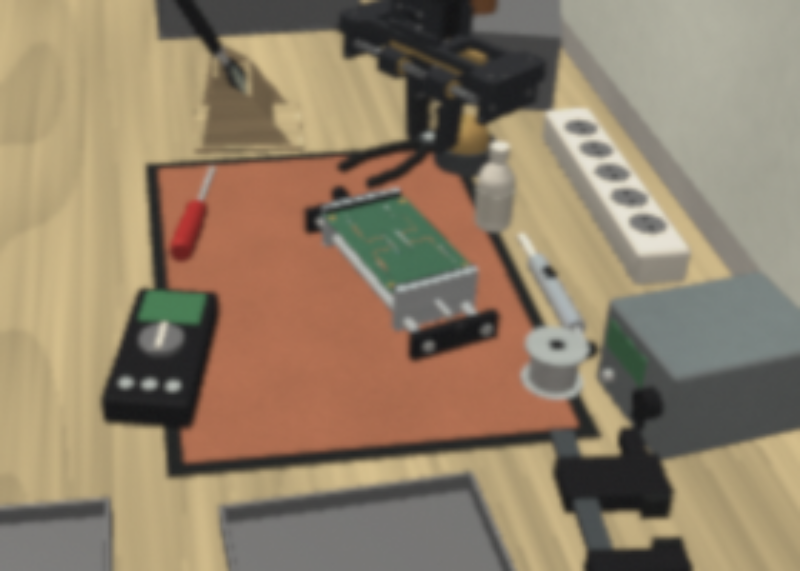

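The cutters are held level in the grip, width 19.7 mm, and the board is bare. Next I place them in the tray.

```bash
python3 - <<'E'
from h import *
import pickle
s=manip.state();Rc=R.from_rotvec(s["tcp_rot"]);yaw=float(np.load("yaw.npy"));ty=np.radians(3.1)
t=np.array([.5208,-.3652])
dy=ty-yaw
o=(R.from_euler('z',dy)*Rc).as_rotvec()
p=np.r_[t+.031*np.array([np.cos(ty),np.sin(ty)]),0]
manip.move_linear(p+[0,0,.15],rate=.2,rot=o)
manip.move_linear(p+[0,0,.03],rate=.12)
z0=manip.state()["contact_force"][2]
for z in np.arange(.012,.0055,-.001):
    manip.move_linear(p+[0,0,z],rate=.03);s=manip.state()
    if s["contact_force"][2]-z0>2: break
print(z,s["contact_force"]-[0,0,z0],s["tool_pos"],s["gripper_width"],s["clock"])
manip.set_gripper(.045);manip.dwell(.3)
manip.move_linear(p+[0,0,.10],rate=.15)
x=R.from_rotvec(o).apply([1,0,0])
c,st=snap("wrist");pickle.dump((c,st),open("w4.pkl","wb"));cv2.imwrite("pics/w4.png",c["image"]);print(st["clock"],st["gripper_width"],st["joint_pos"])
E
```

```text
0.006999999999999996 [-1.78064124  1.12996466  6.10733388] [ 0.55185359 -0.36356177  0.00775943] 0.019474322430016556 13.6833
15.3 0.04525988261868224 [-6.20255548e-01  3.50804532e-01  1.76149945e+00 -7.47176005e-05
  1.03172161e+00  8.96449468e-01]
```

View pics/w4.png

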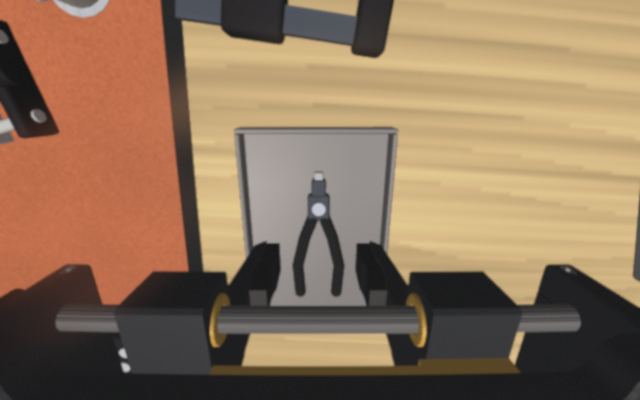

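The cutters lie flat inside the tray: pivot (318,208), handle ends (300,290) and (338,290). Now I check which magnifier grasp tilts and final poses the arm can reach.

```bash
cat > mag.py <<'E'
from h import *
def magR(psi):  # magnifier axes in the rest
    x=np.array([.5*np.cos(psi),.5*np.sin(psi),-.8660254]);y=np.array([-np.sin(psi),np.cos(psi),0]);return np.c_[x,y,np.cross(x,y)]
def toolR(M,al,flip): # tool axes: z towards -mag z leaning to +x by al, closing along mag y
    z=-np.cos(al)*M[:,2]+np.sin(al)*M[:,0];y=M[:,1]*flip;return np.c_[np.cross(y,z),y,z]
J=np.array([.6151,-.0102,.048])
def finalM(az): # handle points to azimuth az from the joints; lens level, z up
    x=-np.array([np.cos(az),np.sin(az),0]);z=np.array([0,0,1.]);return np.c_[x,np.cross(z,x),z]
def tcp(g,T): return g+.019*T[:,2]
E
python3 - <<'E'
from mag import *
psi=np.radians(-5.7);M=magR(psi);mu=np.array([.4478,.3197,.1568])-.008*M[:,2]
h=mu+M[:,0]*((mu[2]-.145)/.866);print("handle",h)
rv=lambda T:R.from_matrix(T).as_rotvec()
for al in (0,15,30,45,60,75,90):
  for f in(1,-1):
    for gx in(-.106,-.125):
      g=h+M[:,0]*(gx+.106);T=toolR(M,np.radians(al),f)
      r=[inverse_kinematics(tcp(q,T),rv(T)) for q in(g-.12*T[:,2],g,g-.06*M[:,0],g-.12*M[:,0])]
      ok=[x is not None for x in r]
      fin=[]
      if ok[1]:
        for az in range(0,360,20):
          F=finalM(np.radians(az));Tf=toolR(F,np.radians(al),f);gf=J+[0,0,.1]+F[:,0]*gx
          q=inverse_kinematics(tcp(gf,Tf),rv(Tf))
          if q is not None: fin.append((az,round(np.abs(q-r[1]).max(),1)))
      print(al,f,gx,ok,r[1].round(2) if ok[1] else "",[f"{a}:{b}" for a,b in fin])
E
```

```text
handle [0.44538725 0.31994082 0.14499977]
0 1 -0.106 [True, True, True, True] [ 0.35  0.69  1.52  0.41  1.9  -1.19] ['0:2.7', '20:2.4', '40:2.1', '60:1.8', '80:1.5', '100:1.1', '120:0.9', '140:0.9', '160:0.9', '180:0.9', '200:0.9', '220:1.3', '300:3.6', '320:3.3', '340:3.0']
0 1 -0.125 [True, True, True, True] [ 0.36  0.66  1.54  0.42  1.91 -1.18] ['0:2.7', '20:2.4', '40:2.1', '60:1.8', '80:1.5', '100:1.2', '120:0.9', '140:0.9', '160:0.9', '180:0.9', '200:0.9', '220:1.3', '300:3.6', '320:3.3', '340:3.0']
0 -1 -0.106 [True, True, True, True] [0.35 0.69 1.52 0.41 1.9  1.95] ['0:3.6', '20:3.9', '40:4.2', '60:4.5', '140:0.9', '160:0.9', '180:0.9', '200:0.9', '220:1.3', '240:1.6', '260:2.0', '280:2.3', '300:2.7', '320:3.0', '340:3.3']
0 -1 -0.125 [True, True, True, True] [0.36 0.66 1.54 0.42 1.91 1.96] ['0:3.6', '20:3.9', '40:4.2', '60:4.5', '140:0.9', '160:0.9', '180:0.9', '200:0.9', '220:1.3', '240:1.7', '260:2.0', '280:2.4', '300:2.7', '320:3.0', '340:3.3']
15 1 -0.106 [True, True, True, True] [ 0.38  0.54  1.62  0.34  1.7  -1.17] ['0:2.7', '20:2.5', '40:2.2', '60:2.0', '80:1.7', '100:
[... 4150 characters left out ...]
3.6', '340:3.8']
75 -1 -0.125 [True, True, True, False] [ 0.7  -0.01  2.12 -0.25  0.86  2.51] ['0:4.2', '20:4.5', '40:4.7', '60:4.7', '80:4.7', '100:4.7', '120:4.7', '220:3.6', '240:3.5', '260:3.5', '280:3.5', '300:3.5', '320:3.6', '340:3.8']
90 1 -0.106 [True, True, True, True] [ 0.81 -0.02  2.24 -0.66  0.7  -0.2 ] ['40:1.8', '60:1.5', '80:1.3', '100:1.2', '220:2.3', '240:2.2', '260:2.3', '280:2.4', '300:2.4', '320:2.4']
90 1 -0.125 [True, True, True, True] [ 0.83 -0.06  2.23 -0.64  0.74 -0.21] ['40:1.8', '60:1.5', '80:1.3', '100:1.2', '220:2.2', '240:2.2', '260:2.3', '280:2.4', '300:2.5', '320:2.4']
90 -1 -0.106 [False, False, False, False]  []
90 -1 -0.125 [False, False, False, False]  []
```

```bash
cat >> mag.py <<'E'
H0=np.array([.4454,.3199,.145]);PSI0=np.radians(-5.7);AL=np.radians(15)
rv=lambda T:R.from_matrix(T).as_rotvec()
E
python3 - <<'E'
from mag import *
import pickle
M=magR(PSI0);T=toolR(M,AL,1)
s=manip.state();manip.move_linear(s["tool_pos"]+[0,0,.22],rate=.25)
manip.move_pose(tcp(H0-.12*T[:,2],T)+[0,0,.03],rv(T));manip.set_gripper(.07);manip.dwell(.2)
c,st=snap("wrist");pickle.dump((c,st),open("w5.pkl","wb"));cv2.imwrite("pics/w5.png",c["image"])
P=cloud(c,st);d=P-H0;L=d@M
m=(c["image"].max(2)<70)&(np.abs(L[...,0])<.06)&(np.abs(L[...,1])<.035)&(np.abs(L[...,2])<.03)
n,l,ss,_=cv2.connectedComponentsWithStats(m.astype(np.uint8));m=l==1+np.argmax(ss[1:,4])
q=L[m];print(m.sum(),np.percentile(q,[2,50,98],axis=0).round(4),st["clock"])
pickle.dump(m,open("m5.pkl","wb"))
for a in np.arange(-.05,.06,.02):
    k=np.abs(q[:,0]-a)<.01
    if k.sum()>20: print(round(a,3),k.sum(),np.percentile(q[k,1],[3,97]).round(4),np.median(q[k,2]).round(4))
E
```

```text
1536 [[-0.0498 -0.0043  0.005 ]
 [-0.0115  0.005   0.0099]
 [ 0.0429  0.0142  0.0113]] 19.5333
-0.05 279 [-0.0043  0.0134] 0.009
-0.03 349 [-0.0044  0.0137] 0.0099
-0.01 321 [-0.0046  0.0142] 0.01
0.01 268 [-0.0038  0.0137] 0.01
0.03 251 [-0.004   0.0143] 0.01
0.05 68 [-0.003   0.0136] 0.01
```

View pics/w5.png

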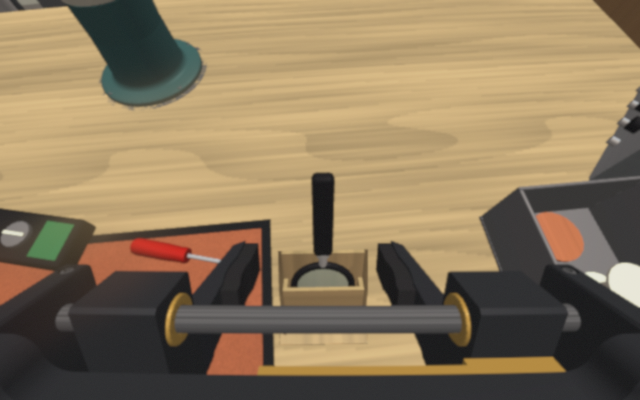

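The handle runs from (322,175) to (322,253), between the fingers and above the pocket. It sits 5 mm off my estimate in y and its axis matches. Next: grasp and draw it out.

```bash
python3 - <<'E'
from mag import *
import pickle
M=magR(PSI0);T=toolR(M,AL,1);H=H0+M@[0,.0048,.002]
manip.move_linear(tcp(H-.06*T[:,2],T),rate=.15,rot=rv(T))
manip.move_linear(tcp(H,T),rate=.08)
s=manip.state();print(s["contact_force"],s["tool_pos"]-tcp(H,T))
manip.set_gripper(0,force=50)
s=manip.state();print(s["gripper_width"],s["grasp_force"],s["contact_force"],s["clock"])
if s["gripper_width"]>.015:
    for k in(.02,.06,.125):
        manip.move_linear(tcp(H-k*M[:,0],T),rate=.08);s=manip.state();print(k,s["contact_force"].round(2),s["gripper_width"].round(4),s["clock"])
    manip.move_linear(tcp(H-.125*M[:,0]+[0,0,.06],T),rate=.12);manip.dwell(.4)
    c,st=snap("wrist");pickle.dump((c,st),open("w6.pkl","wb"));cv2.imwrite("pics/w6.png",c["image"]);print(st["clock"],st["gripper_width"])
E
```

```text
[-0.663167   -0.34836005  0.31569895] [0.00033173 0.00014113 0.00027819]
0.021117670480361735 49.97547637671232 [0.24094629 1.75596121 0.70717868] 21.975Traceback (most recent call last):
  File "<stdin>", line 11, in <module>
AttributeError: 'float' object has no attribute 'round'
```

```bash
python3 - <<'E'
from mag import *
import pickle
M=magR(PSI0);T=toolR(M,AL,1);H=H0+M@[0,.0048,.002]
for k in(.06,.125):
    manip.move_linear(tcp(H-k*M[:,0],T),rate=.08);s=manip.state();print(k,s["contact_force"].round(2),s["gripper_width"],s["clock"])
manip.move_linear(tcp(H-.125*M[:,0]+[0,0,.06],T),rate=.12);manip.dwell(.4)
c,st=snap("wrist");pickle.dump((c,st),open("w6.pkl","wb"));cv2.imwrite("pics/w6.png",c["image"]);print(st["clock"],st["gripper_width"])
E
```

```text
0.06 [-1.31 -0.6  -1.95] 0.021456163210722353 23.025
0.125 [ 0.15  0.22 -1.57] 0.02130439081600055 23.9833
25.0333 0.020979817618293747
```

View pics/w6.png

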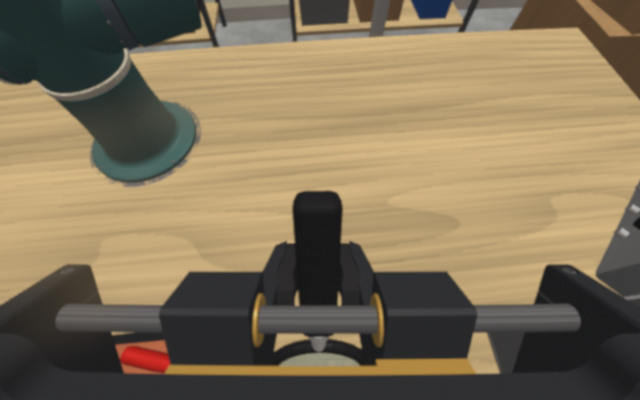

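The magnifier is out of the rest and firmly held: tail at (318,195), rim just visible at (318,345). Next I bring it level over the joints.

```bash
python3 - <<'E'
from mag import *
import pickle
F=finalM(np.radians(160));Tf=toolR(F,AL,1);g=J+[0,0,.1]-.106*F[:,0]
manip.move_pose(tcp(g+[0,0,.13],Tf),rv(Tf))
manip.move_linear(tcp(g,Tf),rate=.1);manip.dwell(.5)
a,st=snap("wrist");b,_=snap("top");d,_=snap("side");pickle.dump((a,b,d,st),open("fin.pkl","wb"))
print(st["clock"],st["gripper_width"],st["grasp_force"],st["contact_force"],st["tool_pos"]-tcp(g,Tf))
P=cloud(a,st);L=(P-g)@F
m=(a["image"].max(2)<70)&(L[...,0]<-.01)&(L[...,0]>-.06)&(np.abs(L[...,1])<.02)&(np.abs(L[...,2])<.03)
q=L[m];print("handle",m.sum())
for x in(-.045,-.03,-.015):
    k=np.abs(q[:,0]-x)<.008
    if k.sum()>10: print(x,k.sum(),np.percentile(q[k,1],[3,97]).round(4),np.percentile(q[k,2],[50,90]).round(4))
for n,c in(("top",b),("side",d)):
    P=cloud(c);D=(P-(J+[0,0,.1]))@F
    k=(c["image"].max(2)<70)&(np.abs(D[...,2])<.035)&(np.hypot(D[...,0],D[...,1])<.055)
    q=D[k];print(n,k.sum(),np.percentile(q,[2,50,98],axis=0).round(3) if k.sum() else "")
    if k.sum()>30:
        A=np.c_[q[:,:2],np.ones(len(q))];co=np.linalg.lstsq(A,q[:,2],rcond=None)[0];print("plane",co.round(3))
cv2.imwrite("pics/fin.png",np.hstack([cv2.resize(b["image"][110:260,240:440],(400,300)),cv2.resize(d["image"][130:280,250:450],(400,300))]))
E
```

```text
28.2917 0.021564444100425583 49.95435632765293 [ 0.0119146   0.03930651 -0.91830578] [ 1.14200911e-05 -1.09157958e-05  5.83652463e-05]
handle 4713
-0.045 1655 [-0.0093  0.009 ] [0.0075 0.0091]
-0.03 1194 [-0.0096  0.0095] [0.0085 0.0092]
-0.015 2016 [-0.0194  0.0193] [0.0092 0.0234]
top 192 [[-0.035 -0.04  -0.002]
 [ 0.001 -0.01   0.002]
 [ 0.037  0.036  0.007]]
plane [-0.02  -0.008  0.002]
side 95 [[-0.034 -0.039 -0.002]
 [ 0.017 -0.021  0.002]
 [ 0.041  0.027  0.005]]
plane [-0.017  0.01   0.002]
```

View pics/fin.png

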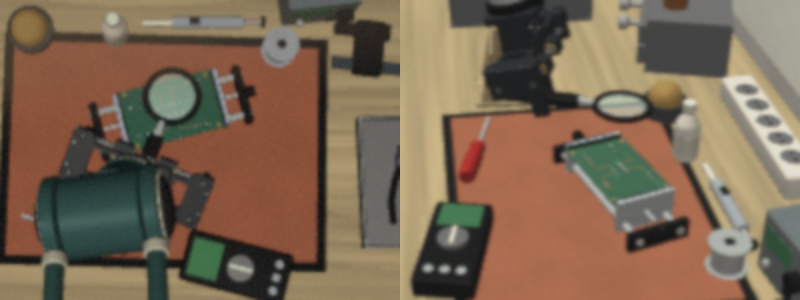

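The lens is level to about 1° and centred to a few mm over the joints, roughly 10 cm above the board. The bystanders are where they were, so I'm handing in.

```bash
python3 -c "
from h import *
print(order.close_job(), manip.state()['clock'])"
```

```text
the job is handed in; nothing more can be done
the job is handed in; nothing more can be done
```

The job is handed in: the side cutters lie flat in the far tray, and the magnifier is held still and level by its handle about 10 cm above the joints (last measured at 28 s on the clock); the hand-in reply gave no verdict.

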